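# Slide a mould board out over the bowl to its line and hold it level

### The job

The chocolate mould on its wooden board is ready to be scraped off into the mixing bowl. Take the board by its dark upright grip, first push it gently sideways until it seats flat against the rail of the steel stand, then slide it along the rail, out over the bowl, until the black line across the board is level with the stand's edge. The board would tip there by itself, so finish while still holding the grip, with the board flat on the stand, squared to the rail, and the mould undisturbed; leave the bowl where it stands.

Things in the scene. Friction and masses are not known exactly. Their poses are not given: they have to be found in the camera images.
- stand: Fixed stainless steel bench riser on four legs, 260 (x) x 280 mm (y), flat top 105 mm above the table. Origin on the table under its centre; z up. The board is slid out over its -y edge, towards the bowl; its +x side, away from the robot, carries the guide rail. Place and yaw vary; its -y points to the robot's right and somewhat back.
- stand_edge (a point): Middle of the top of the stand's outer (-y) edge, 140 mm from the stand's centre, 105 mm above the table; axes as the stand's. The board is slid along its -y.
- guide_rail: Aluminium rail fixed on the stand, 8 mm thick, 26 mm high above the stand's top, 280 mm long (the stand's whole length), along the stand's +x side (the side away from the robot). Origin and axes as the stand's.
- rail_face (a point): Foot of the rail's inner face (which looks along the stand's -x), at mid length: 118 mm from the stand's centre line, at the height of the stand's top; axes as the stand's. When the board is seated its centre line is 95 mm from this face.
- mould_board: Loose beech board, 190 (x) x 360 (y) x 12 mm, 0.45 kg, flat on the stand, at first 5 to 50 mm from the rail, up to 5 degrees askew, its -y end 20 to 80 mm past the stand's edge. Origin: centre of the underside; x to the rail, y to the grip. Side strips 9 mm high; cross strip behind the mould at y = 116. Balances near its middle: tips unless held once the line is at the edge.
- board_line (a point): Middle of the black line, 5 mm broad, that runs right across the board (seen at both sides of the mould), 30 mm from the board's centre towards the grip (y = +30 mm); this point lies in the plane of the board's underside. With the line level with the stand's edge 210 mm of board overhangs.
- board_grip (a point): Point to grasp on the dark wooden grip, an upright block at the board's rear end (centre y = +160 mm): 20 mm thick along y, 110 mm wide along x, its top 74 mm above the board's underside. The point is on its middle plane, 59 mm above the underside. Free beside it: nothing behind, 28 mm to the cross strip in front (12 mm high; then the mould, 24 mm high).
- mould: Clear chocolate mould, 275 x 141 x 24 mm, loose, 0.2 to 0.39 kg, lying on the board between the side strips, lengthwise along the board. Origin at the centre of its underside; its own x runs along the board's y.
- bowl: Round steel mixing bowl, 218 mm wide, 86 mm high, loose on the table in front of the stand's outer edge, under the way of the board (19 mm below it). Origin at the centre of its underside.

How it is judged:
On the way:
1. the board is seated flat against the guide rail (touching it, square to it) before it is slid out (contact force between mould_board and guide_rail above 1 N and x of mould_board in the frame of rail_face above -0.101 m and angle between the y axis of mould_board and the y axis of stand, either way round below 0.035 rad and y of board_line in the frame of stand_edge above 0.04 m).
At the end, for the whole second after the job is handed in: Still gripped (over 2 N): line within 6 mm of the stand edge; board within 6 mm of the rail, square and level within 2 degrees, resting on the stand within 4 mm, clear of the bowl; mould still on it (shifted under about 15 mm); bowl moved under 20 mm (y of board_line in the frame of stand_edge between -0.006 and 0.006 m and x of mould_board in the frame of rail_face above -0.101 m and angle between the y axis of mould_board and the y axis of stand, either way round below 0.035 rad and angle between mould_board's own z axis and vertical below 0.035 rad and z of board_line in the frame of stand_edge between -0.004 and 0.004 m and contact force between the fingers and mould_board above 2 N and contact force between mould_board and stand above 0.5 N and contact force between mould_board and bowl below 0.2 N and linear speed of mould_board below 0.01 m/s and y of mould in the frame of mould_board between -0.048 and -0.015 m and z of mould in the frame of mould_board below 0.018 m and angle between the x axis of mould and the y axis of mould_board, either way round below 0.06 rad and distance of bowl from where it was at the start of the episode below 0.02 m); the arm keeps its last pose, push and grip.
It fails at once if the board tips by more than about 6 degrees (angle between mould_board's own z axis and vertical above 0.1 rad).
It fails at once if the board is lifted off the stand by more than 20 mm instead of slid (z of mould_board in the frame of stand above 0.125 m).
It fails at once if the board is rammed into the rail (over 50 N) (contact force between mould_board and guide_rail above 50 N).
It fails at once if the bowl is pushed more than 20 mm (distance of bowl from where it was at the start of the episode above 0.02 m).
It also fails if it takes over 45 s, if anything falls off the work surface, if the arm or the gripper's body presses on something with over 40 N, if the wrist force passes 120 N, or if a joint passes its speed limit or range.

### The arm

A 7-joint arm with a two-finger parallel gripper is mounted at the origin on the work surface; the furniture and walls round the work are solid. World frame = base frame: x ahead of the robot, y to its left, z up, the work surface at z = 0. Lengths are in m, angles in rad, forces in N, time in s.
With the tool pointing down it reaches from about 0.4 to 0.75 m from the base axis. Payload 19.5 kg.
Tool frame: the origin (TCP) lies midway between the tips of the shut fingers; the grasp point (between the pads) lies 19 mm behind it; z points along the fingers, y is the direction in which the jaws open and shut (so a half turn about z gives the same grasp; the last joint's range is limited). The gripper opens to 85 mm and grips with 20 to 120 N. Pads are 22 mm wide; open, the fingers measure 114 mm over their backs; the gripper's body (76 mm by 85 mm) begins 54 mm behind the grasp point. The pads swing forward as they close: fully open they stand 13 mm farther back than shut.
Start: joints at [1.079, 0.707, -0.028, 1.485, 0.022, 0.951, -0.075], TCP at [0.25, -0.518, 0.207] pointing down, gripper open.
Joint ranges: [-2.71, 2.71], [-0.32, 2.16], [-1.57, 1.52], [0, 2.45], [-1.46, 4.6], [0, 2.02], [-2.83, 2.83]. Speed limits (rad/s): [1.89, 1.89, 2.57, 2.57, 3.01, 3.01, 3.01].

### API

Orientations are given as a unit quaternion [w, x, y, z].
In Python, from cell import bot gives the robot as it stands. The module is installed in compiled form; this text tells all that it offers.
- The arm moves only by the shell command python3 -m creep 'ROWS' [OPENING] [FORCE]. ROWS is JSON, a list of rows, each a list of 4 numbers: the shift along the tool's x, y, z in mm, then the turn about the tool's z in rad. A call has 1 to 8 rows; each row shifts and turns the pose as measured when the row begins, along the tool's axes as they then stand; what a row does not reach is not made up. A row lasts 1/10 s, in which the tool goes at most 50 mm and 8.59 degrees, less where a joint would pass 70% of its speed; a pose out of reach is approached as far as the arm can. A call with a gripper value outside its range is refused whole. OPENING is the opening, from 0 (shut) to 1 (fully open), set as the call begins (- or left out, the last holds). The fingers move at their own pace and stop on an object; FORCE is the grip in N (left out, the last holds). Time passes only in rows, so rows that do not move let the fingers close. It gives the time, the measured TCP pose, the force and the opening at its end, in the units of the state.
- bot.get_obs(): the state, without advancing time (a new reading comes with each control period).
- bot.snapshot(name): name is "scene" or "top" or "wrist"; returns (picture, depth): 480x640x3 uint8, blue, green, red; 480x640 float32, m along the optical axis (not along the pixel's ray), 0 where there is no reading.
- bot.get_calibration(name): a dict with "mtx" (3x3 intrinsics, pixels), "rvec" (rotation vector, rad) and "tvec" (3), from world to camera coordinates, as OpenCV has them. Camera axes: x right, y down, z forward; pixel columns grow to the right and rows downward; lengths in m; the calibration is good to about 2 mm. A picture is of the moment at which its call begins: read the wrist's pose just before it. get_calibration takes no time and is no camera call; for the wrist camera it gives the pose at the moment of the call.
- bot.close_job(): hands the job in, once; it reports no verdict.
The state is a dict: "t": time; "joints": joint angles; "qd": joint speeds; "joint_torque": joint torques, N m; "tool_pos": TCP position; "ee_rot": TCP orientation; "force": force on the tool from outside, world axes, zero at the start; "ft_torque": the same for the moment, N m; "opening": opening from 0.0 (shut) to 1.0 (fully open).
Only numpy, scipy, OpenCV 4.12 (cv2) and the standard library are available. Lean on these libraries where they do the work, as an engineer would, in place of code of your own. Each camera call takes 0.05 s, during which the arm holds its last target. There are 200 camera calls.

## Working session

There is one attempt and no reset: what is moved stays moved. The work goes in short steps, Python scripts to look and compute and a shell command to move; the robot and the scene stay as the last step left them, time stands still between calls to the robot, and variables do not carry over. Pictures are saved under pics/ and viewed, about 8 in all and at most 12, crops included, and the job is handed in when it is done.

```bash
mkdir -p pics; python3 - <<'E'
from cell import bot
import cv2,numpy as np
o=bot.get_obs();print({k:np.round(o[k],3) for k in o})
for n in("scene","top"):
    p,d=bot.snapshot(n);cv2.imwrite(f"pics/{n}0.png",p);np.save(f"pics/{n}0.npy",d)
    c=bot.get_calibration(n);R=cv2.Rodrigues(np.array(c["rvec"]))[0];print(n,c["mtx"],-R.T@np.ravel(c["tvec"]),R[2])
E
```

```text
{'t': np.float64(0.0), 'joints': array([ 1.079,  0.707, -0.028,  1.485,  0.022,  0.951, -0.076]), 'qd': array([-0.001, -0.001,  0.001,  0.   ,  0.   , -0.   , -0.001]), 'joint_torque': array([-2.0000e-03, -8.8319e+01,  1.2330e+00, -2.3616e+01,  1.7000e-02,
        6.0000e-03,  0.0000e+00]), 'tool_pos': array([ 0.25 , -0.518,  0.207]), 'ee_rot': array([-0.001,  0.975,  0.223, -0.   ]), 'force': array([ 0.303, -0.668, -0.341]), 'ft_torque': array([ 0.044,  0.027, -0.023]), 'opening': np.float64(0.998)}
scene [[449.79854034   0.         320.21092013]
 [  0.         449.79854034 236.66105015]
 [  0.           0.           1.        ]] [ 0.83475451 -0.40900817  0.89736179] [-0.37188293  0.47746464 -0.79607199]
top [[448.11692018   0.         322.96390101]
 [  0.         448.11692018 242.12252915]
 [  0.           0.           1.        ]] [-0.00494736  0.25040485  0.79847102] [ 0.55285464 -0.25794522 -0.79234842]
```

View pics/top0.png

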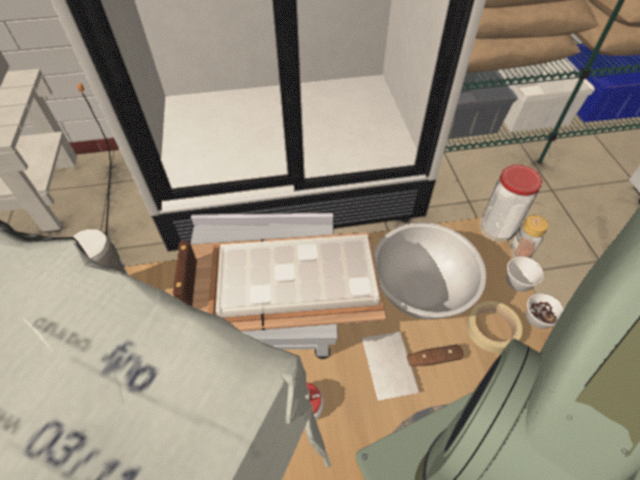

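View pics/scene0.png

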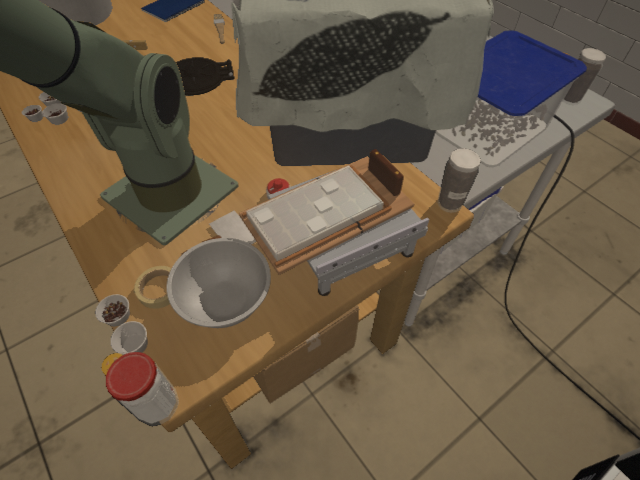

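```bash
cat > h.py <<'E'
from cell import bot
import cv2,numpy as np
def cal(n):
    c=bot.get_calibration(n);R=cv2.Rodrigues(np.array(c["rvec"]))[0];return np.array(c["mtx"]),R,np.ravel(c["tvec"])
def cast(n,uv,z):
    K,R,t=cal(n);uv=np.atleast_2d(np.array(uv,float));C=-R.T@t
    r=np.c_[uv,np.ones(len(uv))]@np.linalg.inv(K).T@R
    return C+r*((z-C[2])/r[:,2])[:,None]
def proj(n,P):
    K,R,t=cal(n);return cv2.projectPoints(np.atleast_2d(np.array(P,float)),R,t,K,None)[0][:,0]
def cloud(n,d):
    K,R,t=cal(n);v,u=np.mgrid[:480,:640]
    p=np.dstack([u,v,np.ones_like(u)])@np.linalg.inv(K).T*d[...,None]
    return (p-t)@R
E
python3 - <<'E'
from h import *
a=cv2.imread("pics/scene0.png");b=cv2.imread("pics/top0.png")
cv2.imwrite("pics/s1.png",cv2.resize(a[140:300,230:440],None,fx=3.8,fy=3.7,interpolation=cv2.INTER_CUBIC)[:, :800])
cv2.imwrite("pics/t1.png",cv2.resize(b[200:360,165:395],None,fx=3.4,fy=3.4,interpolation=cv2.INTER_CUBIC))
P=cloud("scene",np.load("pics/scene0.npy"));T=cloud("top",np.load("pics/top0.npy"))
for (u,v) in [(300,20),(245,110),(470,110),(280,150),(420,160),(370,255),(395,180),(460,180),(275,186),(220,285)]: print((u,v),P[v,u].round(3))
for (u,v) in [(260,223),(320,334),(184,270),(200,280),(250,275),(370,313),(250,400),(300,355),(90,240),(60,320)]: print("T",(u,v),T[v,u].round(3))
E
```

```text
(300, 20) [0.242 0.281 0.433]
(245, 110) [0.134 0.191 0.214]
(470, 110) [0.562 0.532 0.214]
(280, 150) [0.173 0.259 0.06 ]
(420, 160) [0.472 0.52  0.006]
(370, 255) [0.577 0.097 0.1  ]
(395, 180) [0.527 0.26  0.167]
(460, 180) [0.63  0.396 0.124]
(275, 186) [0.24  0.161 0.042]
(220, 285) [ 0.322 -0.126  0.001]
T (260, 223) [0.574 0.12  0.109]
T (320, 334) [0.304 0.112 0.104]
T (184, 270) [0.474 0.283 0.177]
T (200, 280) [0.486 0.266 0.117]
T (250, 275) [0.444 0.183 0.139]
T (370, 313) [0.298 0.02  0.117]
T (250, 400) [0.126 0.253 0.442]
T (300, 355) [0.327 0.143 0.   ]
T (90, 240) [0.622 0.421 0.161]
T (60, 320) [0.259 0.38  0.448]
```

View pics/s1.png

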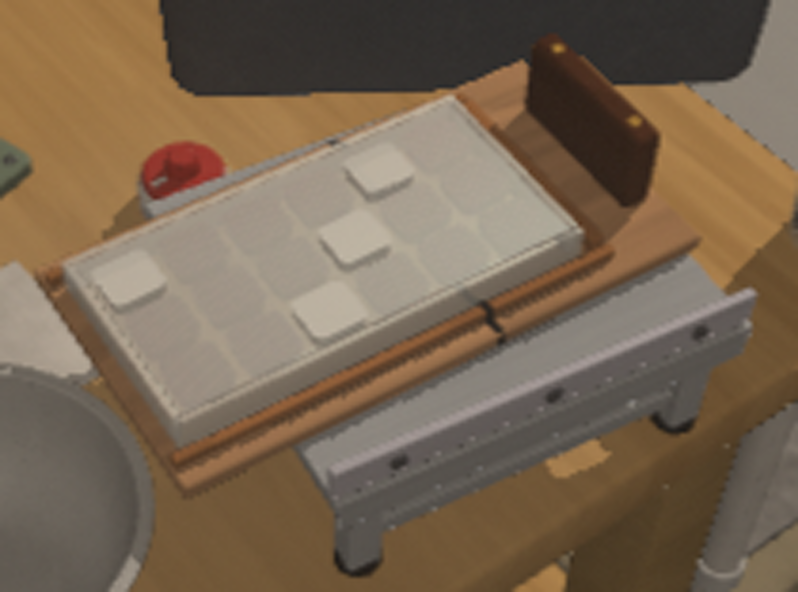

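View pics/t1.png

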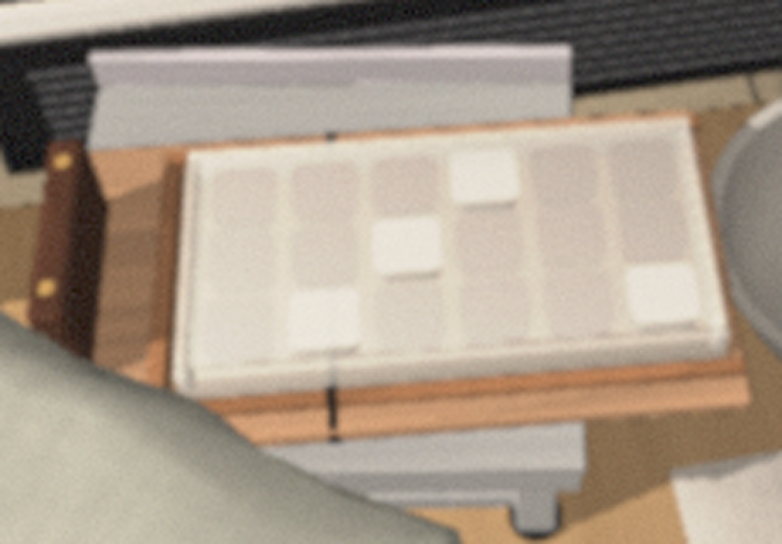

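```bash
python3 - <<'E'
from h import *
S=lambda x,y:(230+x/3.8,140+y/3.7)
T=lambda x,y:(165+x/3.4,200+y/3.4)
for n,f,z,l in [("scene",S,.131,{"railtop-":(330,467),"railtop+":(752,290)}),
 ("top",T,.105,{"foot+":(92,85),"foot-":(572,83),"std near -":(583,425+25),"stdA":(583,425),"fr":(570,110)}),
 ("scene",S,.117,{"B+-":(185,491),"B++":(700,238),"B--":(45,277),"B-+":(525,60),"L-":(333,141),"L+":(502,340)}),
 ("top",T,.117,{"B--":(748,403),"L-":(333,440),"L+":(331,133),"B+-":(690,112)}),
 ("scene",S,.179,{"g1":(557,48),"g2":(635,122)}),("top",T,.179,{"g1":(47,288),"g2":(62,160)})]:
    for k,v in l.items(): print(n,k,cast(n,f(*v),z)[0].round(4))
for n in("scene","top"):
    P=cloud(n,np.load(f"pics/{n}0.npy"))
    for lo,hi,nm in((.1,.110,"stand"),(.126,.134,"railtop"),(.172,.186,"grip")):
        m=(P[...,2]>lo)&(P[...,2]<hi)&(P[...,0]>.25)&(P[...,0]<.65)&(P[...,1]>-.05)&(P[...,1]<.31)
        q=P[m][:,:2].astype(np.float32)
        print(n,nm,len(q),cv2.minAreaRect(q))
E
```

```text
scene railtop- [ 0.5182 -0.0131  0.131 ]
scene railtop+ [0.632  0.2384 0.131 ]
top foot+ [0.6299 0.2449 0.105 ]
top foot- [ 0.511  -0.0131  0.105 ]
top std near - [0.2948 0.0854 0.105 ]
top stdA [0.3071 0.0794 0.105 ]
top fr [ 0.493  -0.0031  0.105 ]
scene B+- [ 0.4609 -0.067   0.117 ]
scene B++ [0.5822 0.2674 0.117 ]
scene B-- [ 0.2931 -0.0024  0.117 ]
scene B-+ [0.4073 0.3346 0.117 ]
scene L- [0.3553 0.1949 0.117 ]
scene L+ [0.5342 0.1266 0.117 ]
top B-- [0.2778 0.0024 0.117 ]
top L- [0.3464 0.1971 0.117 ]
top L+ [0.5267 0.1314 0.117 ]
top B+- [ 0.4539 -0.0605  0.117 ]
scene g1 [0.4504 0.2969 0.179 ]
scene g2 [0.5234 0.2708 0.179 ]
top g1 [0.4473 0.298  0.179 ]
top g2 [0.5199 0.2723 0.179 ]
scene stand 2161 ((0.44801023602485657, 0.12645618617534637), (0.3676344156265259, 0.26322582364082336), 66.44242095947266)
scene railtop 1165 ((0.4661521017551422, 0.11677921563386917), (0.34464555978775024, 0.2343681901693344), 69.88761901855469)
scene grip 415 ((0.39587104320526123, 0.2853088676929474), (0.05026760324835777, 0.2884449362754822), 89.08036041259766)
top stand 3417 ((0.441473126411438, 0.12836489081382751), (0.36302584409713745, 0.25207293033599854), 65.84042358398438)
top railtop 1311 ((0.4643329977989197, 0.12202312052249908), (0.33929938077926636, 0.2391587346792221), 69.77743530273438)
top grip 627 ((0.48375439643859863, 0.2868584990501404), (0.02044157311320305, 0.10831587761640549), 70.10520935058594)
```

```bash
python3 -m creep '[[41,-10,-13,0],[41,-10,-13,0],[41,-10,-13,0],[41,-10,-13,0],[41,-10,-13,0],[41,-10,-13,0],[41,-10,-13,0]]' 0.65; python3 -m creep '[[30,-29,0,0],[30,-29,0,0],[30,-29,0,0],[30,-29,0,0],[30,-29,0,0],[30,-29,0,0],[30,-29,0,0]]'
cat > w.py <<'E'
import sys
from h import *
from scipy.spatial.transform import Rotation as Ro
# usage: w.py x y z yaw_of_tool_y(deg)
o=bot.get_obs();q=o["ee_rot"];R=Ro.from_quat([q[1],q[2],q[3],q[0]]).as_matrix()
a=list(map(float,sys.argv[1:]))
yaw=np.degrees(np.arctan2(R[1,1],R[0,1]))
print("t",round(float(o["t"]),2),"pos",np.round(o["tool_pos"],4),"yaw y",yaw.round(2),"z",R[:,2].round(3),"F",np.round(o["force"],1),"op",round(float(o["opening"]),3),"j",np.round(o["joints"],2))
if a: print("shift mm",(R.T@(np.array(a[:3])-o["tool_pos"])*1e3).round(1),"turn",np.radians(-((a[3]-yaw+180)%360-180)).round(3))
E
python3 w.py 0.56 0.12 0.3 70.5
```

```text
t: 0.8
tool_pos: [0.4808, -0.3265, 0.2978]
ee_rot: [-0.003, 0.976, 0.218, -0.003]
force: [-0.0, -0.3, 0.7]
opening: 0.655
t: 1.5
tool_pos: [0.5887, -0.042, 0.2976]
ee_rot: [-0.003, 0.976, 0.218, -0.003]
force: [0.9, -0.6, 0.0]
opening: 0.647
t 1.5 pos [ 0.5887 -0.042   0.2976] yaw y -64.81 z [-0.008  0.004 -1.   ] F [ 0.9 -0.6  0. ] op 0.647 j [ 0.01  0.66  0.03  1.25 -0.02  1.24 -1.09]
shift mm [  43.  -158.9   -1.6] turn -2.362
```

```bash
python3 -m creep '[[11,-40,0,0],[11,-40,0,0],[11,-40,0,0],[10,-39,0,0]]' ; python3 -m creep '[[0,0,0,-0.148],[0,0,0,-0.148],[0,0,0,-0.148],[0,0,0,-0.148],[0,0,0,-0.148],[0,0,0,-0.148],[0,0,0,-0.148],[0,0,0,-0.148]]';python3 -m creep '[[0,0,0,-0.148],[0,0,0,-0.148],[0,0,0,-0.148],[0,0,0,-0.148],[0,0,0,-0.148],[0,0,0,-0.148],[0,0,0,-0.148],[0,0,0,-0.148]]'
python3 w.py 0.485 0.285 0.25 70.5
```

```text
t: 1.9
tool_pos: [0.5593, 0.1272, 0.2962]
ee_rot: [-0.003, 0.976, 0.218, -0.005]
force: [-0.2, 0.3, -0.0]
opening: 0.65
t: 2.7
tool_pos: [0.5562, 0.1355, 0.294]
ee_rot: [-0.007, 0.681, 0.733, -0.004]
force: [-0.2, -0.2, -0.9]
opening: 0.649
t: 3.5
tool_pos: [0.5555, 0.1347, 0.2919]
ee_rot: [-0.01, 0.148, 0.989, -0.0]
force: [-0.4, 0.5, 0.3]
opening: 0.652
t 3.5 pos [0.5555 0.1347 0.2919] yaw y 72.97 z [-0.02   0.003 -1.   ] F [-0.4  0.5  0.3] op 0.652 j [ 0.01  0.68 -0.64  1.31  0.39  1.29  0.64]
shift mm [110.6 123.2  43.8] turn 0.043
```

```bash
python3 -m creep '[[27,30,8,0.021],[27,30,8,0.022],[27,30,8,0],[27,30,8,0],[0,0,0,0]]'; python3 w.py 0.485 0.285 0.145 70.3
python3 - <<'E'
from h import *
a,d=bot.snapshot("wrist");b,_=bot.snapshot("scene");b=b[60:300,200:520]
cv2.imwrite("pics/w2.png",np.vstack([cv2.resize(a[::1],(400,300)),cv2.resize(b,(400,300))]))
E
```

```text
t: 4.0
tool_pos: [0.4877, 0.2857, 0.2586]
ee_rot: [-0.011, 0.167, 0.986, -0.001]
force: [0.8, -0.9, 0.4]
opening: 0.649
t 4.0 pos [0.4877 0.2857 0.2586] yaw y 70.73 z [-0.023  0.002 -1.   ] F [ 0.8 -0.9  0.4] op 0.649 j [-0.28  0.7  -0.6   1.4   0.39  1.18  0.3 ]
shift mm [ -0.2  -0.9 113.6] turn 0.008
```

View pics/w2.png

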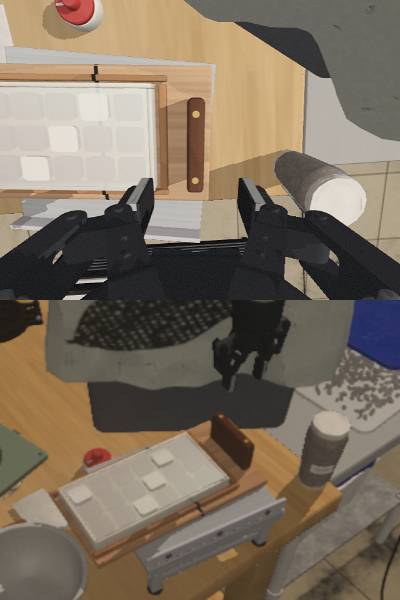

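```bash
python3 - <<'E'
from h import *
print(cast("wrist",[(312,182.4),(312,289.6)],.179), cast("wrist",[(96*1.6,73*1.6),(106*1.6,195*1.6)],.117))
E
python3 -m creep '[[0,0,30,0.008],[0,-1,30,0],[0,0,30,0]]'; python3 w.py 0.485 0.285 0.145 70.3
```

```text
[[0.45199259 0.29406666 0.179     ]
 [0.52472911 0.26809359 0.179     ]] [[0.36404184 0.1882647  0.117     ]
 [0.52471877 0.12757335 0.117     ]]
t: 4.4
tool_pos: [0.4915, 0.2785, 0.1698]
ee_rot: [-0.007, 0.176, 0.984, -0.0]
force: [1.3, 0.6, -0.2]
opening: 0.651
t 4.4 pos [0.4915 0.2785 0.1698] yaw y 69.71 z [-0.015  0.002 -1.   ] F [ 1.3  0.6 -0.2] op 0.651 j [-0.29  0.79 -0.56  1.55  0.46  0.95  0.23]
shift mm [ 8.   3.9 24.9] turn -0.01
```

```bash
python3 -m creep '[[4,4,13,-0.01],[2,0,12,0],[0,0,0,0]]'; python3 w.py 0.486 0.284 0.145 70.3; python3 -m creep '[[0,0,0,0],[0,0,0,0],[0,0,0,0],[0,0,0,0],[0,0,0,0],[0,0,0,0]]' 0 40;python3 w.py 0.486 0.284 0.145 70.3
```

```text
t: 4.7
tool_pos: [0.4878, 0.2795, 0.1405]
ee_rot: [-0.009, 0.174, 0.985, -0.003]
force: [0.3, 0.2, 0.5]
opening: 0.651
t 4.7 pos [0.4878 0.2795 0.1405] yaw y 70.0 z [-0.018 -0.002 -1.   ] F [0.3 0.2 0.5] op 0.651 j [-0.3   0.82 -0.54  1.59  0.49  0.88  0.2 ]
shift mm [ 3.4  3.6 -4.5] turn -0.005
t: 5.3
tool_pos: [0.4899, 0.2784, 0.1429]
ee_rot: [-0.008, 0.175, 0.985, -0.001]
force: [0.1, 0.2, -3.3]
opening: 0.222
t 5.3 pos [0.4899 0.2784 0.1429] yaw y 69.82 z [-0.016 -0.    -1.   ] F [ 0.1  0.2 -3.3] op 0.222 j [-0.3   0.82 -0.54  1.59  0.49  0.89  0.2 ]
shift mm [ 5.6  3.9 -2. ] turn -0.008
```

```bash
python3 -m creep '[[-5,0,0,0.02],[-6,0,0,0.02],[-7,0,0,0.02],[-7,0,0,0.02],[-5,0,0,0],[0,0,0,0]]' 0 80;python3 w.py 0.5365 0.26 0.143 65.5
python3 - <<'E'
from h import *
a,d=bot.snapshot("wrist");cv2.imwrite("pics/w3.png",a)
E
```

```text
t: 5.9
tool_pos: [0.5198, 0.2656, 0.1424]
ee_rot: [-0.008, 0.219, 0.976, -0.002]
force: [-0.9, 1.3, -0.4]
opening: 0.207
t 5.9 pos [0.5198 0.2656 0.1424] yaw y 64.71 z [-0.017 -0.    -1.   ] F [-0.9  1.3 -0.4] op 0.207 j [-0.27  0.84 -0.52  1.51  0.47  0.93  0.2 ]
shift mm [-17.5   2.1  -0.9] turn -0.014
```

View pics/w3.png

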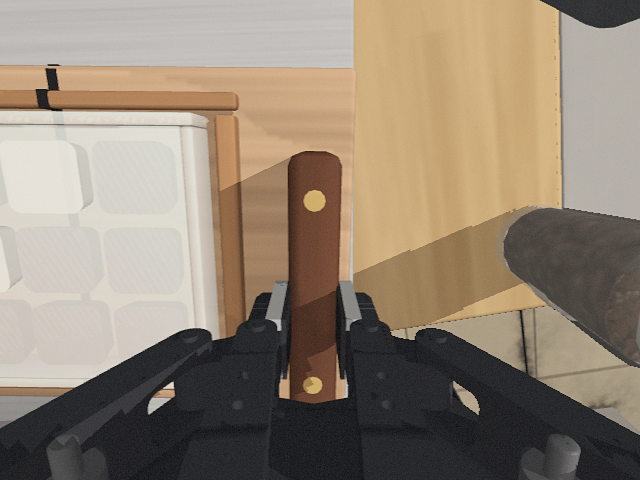

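```bash
python3 -m creep '[[-5,0,0,0],[-5,0,0,-0.01],[0,0,0,0]]';python3 w.py 0.5365 0.26 0.143 65.5
python3 - <<'E'
from h import *
b,d=bot.snapshot("scene");np.save("pics/s4.npy",d);cv2.imwrite("pics/s4f.png",b)
cv2.imwrite("pics/s4.png",cv2.resize(b[140:300,230:440],None,fx=3.8,fy=3.7,interpolation=cv2.INTER_CUBIC))
E
```

```text
t: 6.25
tool_pos: [0.529, 0.2614, 0.1424]
ee_rot: [-0.008, 0.213, 0.977, -0.002]
force: [-0.6, 1.1, -1.0]
opening: 0.205
t 6.25 pos [0.529  0.2614 0.1424] yaw y 65.38 z [-0.017 -0.    -1.   ] F [-0.6  1.1 -1. ] op 0.205 j [-0.26  0.85 -0.52  1.48  0.47  0.95  0.23]
shift mm [-7.4  1.8 -0.7] turn -0.002
```

View pics/s4.png

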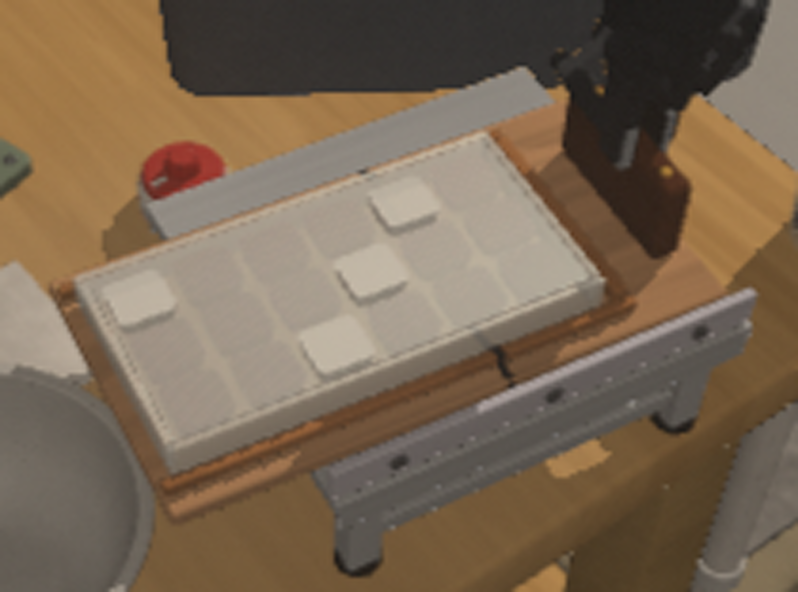

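```bash
python3 - <<'E'
from h import *
S=lambda x,y:(230+x/3.8,140+y/3.7)
n=np.array([.91,-.415]);u=np.array([.415,.91])
for k,p,z in [("B+-",(172,520),.117),("L+",(507,380),.117),("L-",(363,171),.117),("B--",(55,285),.117),("B-+",(545,108),.117),("B++",(722,285),.117),("rail-",(330,467),.131),("rail+",(752,290),.131),("st -x-",(145,203),.105),("st -x+",(525,68),.105),("st-edge+x",(312,470),.105)]:
    c=cast("scene",S(*p),z)[0][:2];print(k,c.round(4),(n@c).round(4),(u@c).round(4))
E
python3 -m creep '[[-4,0,0,0],[0,0,0,0]]';python3 w.py 0.5365 0.26 0.143 65.5
```

```text
B+- [ 0.4679 -0.0854] 0.4613 0.1165
L+ [0.5534 0.1041] 0.4604 0.3244
L- [0.3867 0.1855] 0.2749 0.3293
B-- [ 0.3022 -0.0033] 0.2763 0.1224
B-+ [0.4438 0.3043] 0.2776 0.4611
B++ [0.6123 0.2426] 0.4565 0.4749
rail- [ 0.5182 -0.0131] 0.477 0.2031
rail+ [0.632  0.2384] 0.4761 0.4792
st -x- [0.2902 0.0874] 0.2278 0.2
st -x+ [0.4052 0.3394] 0.2279 0.477
st-edge+x [ 0.5009 -0.0074] 0.4589 0.2011
t: 6.5
tool_pos: [0.5326, 0.2598, 0.1424]
ee_rot: [-0.008, 0.213, 0.977, -0.002]
force: [-0.4, -0.9, -0.2]
opening: 0.204
t 6.5 pos [0.5326 0.2598 0.1424] yaw y 65.39 z [-0.017 -0.    -1.   ] F [-0.4 -0.9 -0.2] op 0.204 j [-0.26  0.86 -0.52  1.47  0.47  0.95  0.23]
shift mm [-3.4  1.7 -0.7] turn -0.002
```

```bash
python3 -m creep '[[-4,0,0,0],[-3,0,0,0],[0,0,0,0]]';python3 -m creep '[[-2,0,0,0],[0,0,0,0]]';python3 -m creep '[[-2,0,0,0]]'; python3 w.py 0.5365 0.26 0.143 65.5
```

```text
t: 6.8
tool_pos: [0.5366, 0.258, 0.1424]
ee_rot: [-0.011, 0.212, 0.977, -0.002]
force: [-0.5, 0.2, -0.4]
opening: 0.205
t: 7.0
tool_pos: [0.5366, 0.258, 0.1424]
ee_rot: [-0.013, 0.211, 0.977, -0.002]
force: [-0.8, -0.3, -1.4]
opening: 0.21
t: 7.1
tool_pos: [0.5369, 0.2579, 0.1424]
ee_rot: [-0.014, 0.211, 0.977, -0.002]
force: [-22.7, 4.9, 12.4]
opening: 0.208
t 7.1 pos [0.5369 0.2579 0.1424] yaw y 65.66 z [-0.029  0.001 -1.   ] F [-22.7   4.9  12.4] op 0.208 j [-0.25  0.87 -0.53  1.45  0.46  0.98  0.26]
shift mm [ 1.2  1.7 -0.5] turn 0.003
```

```bash
python3 -m creep '[[0,0,0,0]]';python3 -m creep '[[-1,0,0,0]]'; python3 -m creep '[[0,0,0,0]]'; python3 w.py 0.5365 0.26 0.143 65.5
python3 - <<'E'
from h import *
b,d=bot.snapshot("scene");cv2.imwrite("pics/s5f.png",b)
cv2.imwrite("pics/s5.png",cv2.resize(b[140:300,230:440],None,fx=3.8,fy=3.7,interpolation=cv2.INTER_CUBIC))
E
```

```text
t: 7.2
tool_pos: [0.5365, 0.258, 0.1424]
ee_rot: [-0.015, 0.211, 0.977, -0.003]
force: [-1.4, -0.1, -1.8]
opening: 0.208
t: 7.3
tool_pos: [0.5367, 0.2579, 0.1424]
ee_rot: [-0.015, 0.21, 0.978, -0.003]
force: [-13.8, 2.9, 6.2]
opening: 0.209
t: 7.4
tool_pos: [0.5365, 0.2579, 0.1424]
ee_rot: [-0.016, 0.21, 0.978, -0.003]
force: [-2.1, -0.2, -0.7]
opening: 0.21
t 7.4 pos [0.5365 0.2579 0.1424] yaw y 65.74 z [-0.032  0.001 -1.   ] F [-2.1 -0.2 -0.7] op 0.21 j [-0.24  0.87 -0.53  1.44  0.46  0.98  0.26]
shift mm [ 0.9  1.9 -0.6] turn 0.004
```

View pics/s5.png

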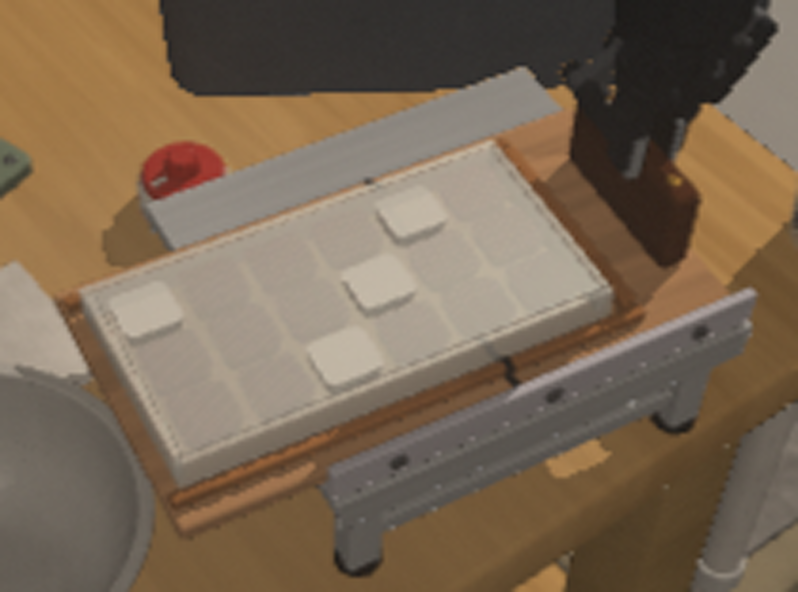

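```bash
python3 - <<'E'
from h import *
S=lambda x,y:(230+x/3.8,140+y/3.7)
n=np.array([.91,-.415]);u=np.array([.415,.91])
for k,p,z in [("B+-",(182,535),.117),("L-",(370,181),.117),("L+",(518,385),.117),("B--",(62,302),.117),("B-+",(565,116),.117),("st -x-",(145,203),.105),("st -x+",(525,68),.105)]:
    c=cast("scene",S(*p),z)[0][:2];print(k,c.round(4),(n@c).round(4),(u@c).round(4))
E
```

```text
B+- [ 0.4784 -0.0893] 0.4724 0.1173
L- [0.3955 0.1813] 0.2847 0.3291
L+ [0.5604 0.105 ] 0.4664 0.3281
B-- [ 0.3147 -0.0104] 0.2907 0.1212
B-+ [0.4581 0.3061] 0.2899 0.4687
st -x- [0.2902 0.0874] 0.2278 0.2
st -x+ [0.4052 0.3394] 0.2279 0.477
```

```bash
python3 -m creep '[[0,0,0,0],[0,0,0,0],[0,0,0,0],[0,0,0,0]]' 0.5;python3 w.py 0.5365 0.26 0.143 65.5; python3 -m creep '[[0,0,0,0],[0,0,0,0],[0,0,0,0],[0,0,0,0],[0,0,0,0]]' 0 80;python3 w.py 0.5365 0.258 0.143 65.5
python3 - <<'E'
from h import *
b,d=bot.snapshot("scene");cv2.imwrite("pics/s6.png",b);P=cloud("scene",d)
hsv=cv2.cvtColor(b,cv2.COLOR_BGR2HSV)
n=np.array([.91,-.415]);u=np.array([.415,.91])
s=P[...,:2]@n;y=P[...,:2]@u
m=(s>.30)&(s<.46)&(y>.44)&(y<.464)&(P[...,2]>.1)&(P[...,2]<.13)
A=np.c_[s[m],np.ones(m.sum())];print(m.sum(),np.linalg.lstsq(A,P[m][:,2],rcond=None)[0],P[m][:,2].std())
E
```

```text
t: 7.85
tool_pos: [0.5381, 0.257, 0.1424]
ee_rot: [-0.014, 0.21, 0.978, -0.003]
force: [0.3, -0.5, -0.0]
opening: 0.498
t 7.85 pos [0.5381 0.257  0.1424] yaw y 65.76 z [-0.029  0.    -1.   ] F [ 0.3 -0.5 -0. ] op 0.498 j [-0.24  0.87 -0.53  1.44  0.46  0.98  0.26]
shift mm [ 2.7  2.1 -0.5] turn 0.005
t: 8.35
tool_pos: [0.5384, 0.2571, 0.1428]
ee_rot: [-0.014, 0.21, 0.978, -0.003]
force: [-1.0, -0.5, 0.4]
opening: 0.207
t 8.35 pos [0.5384 0.2571 0.1428] yaw y 65.73 z [-0.028  0.001 -1.   ] F [-1.  -0.5  0.4] op 0.207 j [-0.24  0.87 -0.53  1.44  0.46  0.98  0.26]
shift mm [ 2.1  0.1 -0.1] turn 0.004
416 [-0.00090231  0.11901643] 0.004039765771579809
```

```bash
python3 -m creep '[[-1.5,0,0,0]]';python3 -m creep '[[-0.5,-4,0,0],[-0.5,-7,0,0],[-0.3,-7,0,0],[-0.3,-7,0,0]]'; python3 w.py 0.5384 0.2571 0.1425 65.5
```

```text
t: 8.5
tool_pos: [0.5385, 0.257, 0.1428]
ee_rot: [-0.015, 0.21, 0.978, -0.003]
force: [-15.7, 3.0, 7.2]
opening: 0.207
t: 8.9
tool_pos: [0.5289, 0.2353, 0.143]
ee_rot: [-0.015, 0.208, 0.978, -0.001]
force: [-1.2, 5.9, 0.0]
opening: 0.209
t 8.9 pos [0.5289 0.2353 0.143 ] yaw y 65.95 z [-0.03   0.005 -1.   ] F [-1.2  5.9  0. ] op 0.209 j [-0.2   0.85 -0.54  1.51  0.47  0.94  0.27]
shift mm [ 0.2 23.8  0.3] turn 0.008
```

```bash
python3 -m creep '[[-0.4,-9,0,0.004],[-0.4,-9,0,0],[-0.4,-9,0,0],[-0.4,-9,0,0]]'; python3 -m creep '[[-0.4,-9,0.3,0.002],[-0.4,-9,0.3,0],[-0.4,-9,0,0],[-0.4,-6,0,0],[0,0,0,0]]'; python3 w.py 0.5384 0.2571 0.1425 65.5
python3 - <<'E'
from h import *
b,d=bot.snapshot("scene");cv2.imwrite("pics/s7f.png",b)
cv2.imwrite("pics/s7.png",cv2.resize(b[140:300,230:440],None,fx=3.8,fy=3.7,interpolation=cv2.INTER_CUBIC))
E
```

```text
t: 9.3
tool_pos: [0.5145, 0.2027, 0.144]
ee_rot: [-0.015, 0.209, 0.978, 0.002]
force: [-0.1, 6.9, 0.4]
opening: 0.21
t: 9.8
tool_pos: [0.5014, 0.1733, 0.1452]
ee_rot: [-0.014, 0.207, 0.978, 0.007]
force: [-0.4, 1.2, -2.8]
opening: 0.207
t 9.8 pos [0.5014 0.1733 0.1452] yaw y 66.04 z [-0.024  0.019 -1.   ] F [-0.4  1.2 -2.8] op 0.207 j [-0.09  0.78 -0.55  1.7   0.48  0.82  0.3 ]
shift mm [ 0.1 91.6  3.4] turn 0.009
```

View pics/s7.png

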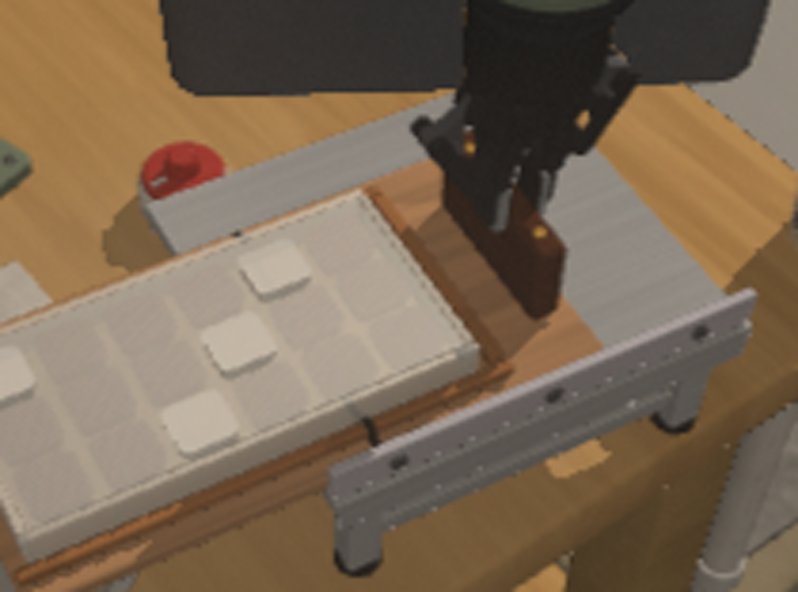

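```bash
python3 -m creep '[[0,0,1.5,0],[0,0,1.5,0]]'; python3 w.py 0.5384 0.2571 0.1425 65.5;python3 -m creep '[[0,0,1,0]]'; python3 w.py 0.5384 0.2571 0.1425 65.5
```

```text
t: 10.05
tool_pos: [0.5018, 0.1741, 0.1429]
ee_rot: [-0.013, 0.207, 0.978, 0.008]
force: [0.4, 4.9, 8.1]
opening: 0.208
t 10.05 pos [0.5018 0.1741 0.1429] yaw y 66.08 z [-0.022  0.02  -1.   ] F [0.4 4.9 8.1] op 0.208 j [-0.09  0.78 -0.55  1.7   0.49  0.81  0.3 ]
shift mm [ 0.1 90.7  1.3] turn 0.01
t: 10.15
tool_pos: [0.5019, 0.1742, 0.1427]
ee_rot: [-0.013, 0.207, 0.978, 0.008]
force: [-7.9, -1.7, 35.8]
opening: 0.205
t 10.15 pos [0.5019 0.1742 0.1427] yaw y 66.09 z [-0.021  0.02  -1.   ] F [-7.9 -1.7 35.8] op 0.205 j [-0.09  0.78 -0.55  1.7   0.49  0.81  0.3 ]
shift mm [ 0.2 90.6  1.1] turn 0.01
```

```bash
python3 - <<'E'
from h import *
S=lambda x,y:(230+x/3.8,140+y/3.7)
n=np.array([.91,-.415]);u=np.array([.415,.91])
for k,p,z in [("L-",(236,234),.117),("L+",(374,440),.117),("B-+",(440,160),.117),("st -x-",(145,203),.105),("st -x+",(525,68),.105)]:
    c=cast("scene",S(*p),z)[0][:2];print(k,c.round(4),(n@c).round(4),(u@c).round(4))
E
python3 -m creep '[[-0.4,-5,0.6,0.003],[-0.4,-6,0.6,0.003],[-0.4,-5,0.6,0]]'; python3 w.py 0.5384 0.2571 0.1425 65.5
```

```text
L- [0.3594 0.0949] 0.2877 0.2355
L+ [0.5201 0.0236] 0.4635 0.2373
B-+ [0.4188 0.2234] 0.2883 0.3771
st -x- [0.2902 0.0874] 0.2278 0.2
st -x+ [0.4052 0.3394] 0.2279 0.477
t: 10.45
tool_pos: [0.4983, 0.166, 0.1434]
ee_rot: [-0.01, 0.208, 0.978, 0.014]
force: [1.3, 17.4, 13.7]
opening: 0.208
t 10.45 pos [0.4983 0.166  0.1434] yaw y 66.03 z [-0.013  0.032 -0.999] F [ 1.3 17.4 13.7] op 0.208 j [-0.07  0.77 -0.55  1.74  0.49  0.78  0.3 ]
shift mm [ 0.3 99.5  3.3] turn 0.009
```

```bash
cat > tilt.py <<'E'
from h import *
n=np.array([.91,-.415]);u=np.array([.415,.91])
def tilt(b,d):
    P=cloud("scene",d);s=P[...,:2]@n;y=P[...,:2]@u
    hsv=cv2.cvtColor(b,cv2.COLOR_BGR2HSV)
    m=(s>.29)&(s<.465)&(P[...,2]>.125)&(P[...,2]<.16)&(hsv[...,1]<60)&(hsv[...,2]>110)&(y<.42)
    for _ in range(4):
        A=np.c_[s[m],y[m],np.ones(m.sum())];c=np.linalg.lstsq(A,P[m][:,2],rcond=None)[0]
        m&=abs(P[...,2]-(s*c[0]+y*c[1]+c[2]))<.006
    print("mould plane n",m.sum(),"slope x,y",c[:2].round(4),"y range",np.percentile(y[m],[1,99]).round(3),"x",np.percentile(s[m],[1,99]).round(3))
if __name__=="__main__":
    tilt(cv2.imread("pics/s4f.png"),np.load("pics/s4.npy"))
    b,d=bot.snapshot("scene");tilt(b,d);cv2.imwrite("pics/s8f.png",b);np.save("pics/s8.npy",d)
E
python3 tilt.py;python3 w.py
```

```text
mould plane n 6306 slope x,y [-0.0022 -0.0001] y range [0.13  0.399] x [0.297 0.436]
mould plane n 7018 slope x,y [-0.0027  0.0046] y range [0.03  0.298] x [0.311 0.45 ]
t 10.5 pos [0.4982 0.1656 0.1435] yaw y 66.02 z [-0.013  0.032 -0.999] F [-1.5 15.6 12.6] op 0.21 j [-0.07  0.77 -0.55  1.74  0.49  0.78  0.3 ]
```

```bash
python3 -m creep '[[-0.4,-7,0.2,0.003],[-0.4,-8,0.2,0.003],[-0.4,-8,0.2,0]]'; python3 w.py; python3 tilt.py
```

```text
t: 10.8
tool_pos: [0.4926, 0.1527, 0.1456]
ee_rot: [-0.006, 0.207, 0.978, 0.022]
force: [1.3, 18.9, 17.2]
opening: 0.208
t 10.8 pos [0.4926 0.1527 0.1456] yaw y 66.04 z [-0.003  0.046 -0.999] F [ 1.3 18.9 17.2] op 0.208 j [-0.03  0.75 -0.56  1.78  0.5   0.73  0.32]
mould plane n 6306 slope x,y [-0.0022 -0.0001] y range [0.13  0.399] x [0.297 0.436]
mould plane n 7112 slope x,y [-0.0029  0.0201] y range [0.016 0.284] x [0.312 0.45 ]
```

```bash
python3 -m creep '[[0,5,0.3,0],[0,6,0.3,0],[0,6,0.3,0]]'; python3 w.py; python3 tilt.py
```

```text
t: 11.15
tool_pos: [0.4964, 0.1619, 0.1447]
ee_rot: [-0.008, 0.209, 0.978, 0.016]
force: [-5.2, -6.5, 4.5]
opening: 0.206
t 11.15 pos [0.4964 0.1619 0.1447] yaw y 65.89 z [-0.009  0.036 -0.999] F [-5.2 -6.5  4.5] op 0.206 j [-0.06  0.76 -0.55  1.75  0.49  0.76  0.3 ]
mould plane n 6306 slope x,y [-0.0022 -0.0001] y range [0.13  0.399] x [0.297 0.436]
mould plane n 7036 slope x,y [-0.0035  0.0125] y range [0.026 0.294] x [0.31  0.448]
```

```bash
python3 -m creep '[[0,4,0.4,0],[0,4,0.4,0],[0,4,0.4,0],[0,4,0.4,0],[0,4,0.4,0],[0,4,0.4,0],[0,4,0.4,0],[0,4,0.4,0]]'; python3 w.py; python3 tilt.py
```

```text
t: 12.0
tool_pos: [0.4985, 0.1668, 0.1428]
ee_rot: [-0.016, 0.214, 0.977, -0.01]
force: [-18.1, -19.1, 34.7]
opening: 0.207
t 12.0 pos [0.4985 0.1668 0.1428] yaw y 65.29 z [-0.035 -0.014 -0.999] F [-18.1 -19.1  34.7] op 0.207 j [-0.11  0.78 -0.53  1.7   0.49  0.84  0.28]
mould plane n 6306 slope x,y [-0.0022 -0.0001] y range [0.13  0.399] x [0.297 0.436]
mould plane n 6966 slope x,y [-0.0026 -0.0108] y range [0.032 0.3  ] x [0.309 0.447]
```

```bash
python3 -m creep '[[-0.2,-8,0,0],[-0.2,-10,0,0]]'; python3 w.py; python3 tilt.py
```

```text
t: 12.25
tool_pos: [0.4912, 0.1506, 0.1434]
ee_rot: [-0.016, 0.214, 0.977, -0.01]
force: [-0.0, 3.1, -5.4]
opening: 0.207
t 12.25 pos [0.4912 0.1506 0.1434] yaw y 65.36 z [-0.035 -0.013 -0.999] F [-0.   3.1 -5.4] op 0.207 j [-0.08  0.76 -0.53  1.74  0.5   0.82  0.29]
mould plane n 6306 slope x,y [-0.0022 -0.0001] y range [0.13  0.399] x [0.297 0.436]
mould plane n 7065 slope x,y [-0.003   0.0043] y range [0.015 0.284] x [0.309 0.447]
```

```bash
python3 -m creep '[[-0.4,-8,0.4,0]]'; python3 w.py; python3 tilt.py; python3 - <<'E'
from h import *
b=cv2.imread("pics/s8f.png");t,d=bot.snapshot("top");cv2.imwrite("pics/t9f.png",t)
c=cv2.resize(b[150:290,220:430],(800,533),interpolation=cv2.INTER_CUBIC);cv2.imwrite("pics/s9.png",c)
cv2.imwrite("pics/t9.png",cv2.resize(t[205:345,225:365],(600,600),interpolation=cv2.INTER_CUBIC))
E
```

```text
t: 12.4
tool_pos: [0.4876, 0.1422, 0.1432]
ee_rot: [-0.016, 0.214, 0.977, -0.01]
force: [-2.0, 7.2, -1.4]
opening: 0.211
t 12.4 pos [0.4876 0.1422 0.1432] yaw y 65.34 z [-0.035 -0.013 -0.999] F [-2.   7.2 -1.4] op 0.211 j [-0.06  0.76 -0.53  1.76  0.5   0.8   0.3 ]
mould plane n 6306 slope x,y [-0.0022 -0.0001] y range [0.13  0.399] x [0.297 0.436]
mould plane n 7130 slope x,y [-0.0031  0.0021] y range [0.006 0.275] x [0.31  0.447]
```

View pics/s9.png

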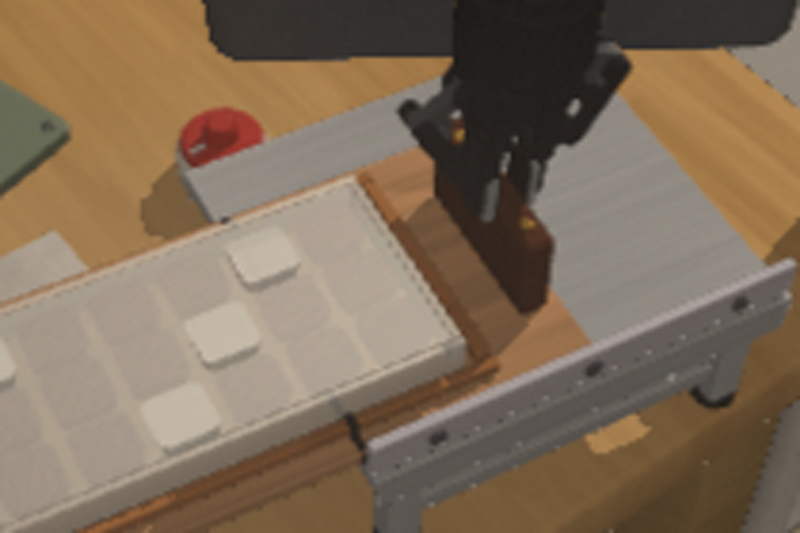

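View pics/t9.png

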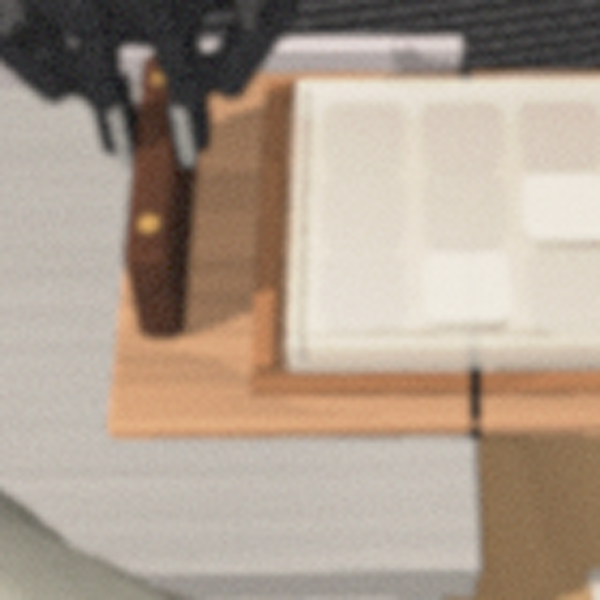

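```bash
python3 - <<'E'
from h import *
S=lambda x,y:(220+x*210/800,150+y*140/533)
T=lambda x,y:(225+x*140/600,205+y*140/600)
n=np.array([.91,-.415]);u=np.array([.415,.91])
for nm,f,k,p,z in [("scene",S,"L-",(226,219),.117),("scene",S,"L+",(361,452),.117),("scene",S,"edge -x",(217,219),.105),("scene",S,"corner-x",(183,168),.105),("scene",S,"rail- in top",(366,448),.131),("scene",S,"rail+ in top",(792,263),.131),
 ("top",T,"L- in",(477,372),.117),("top",T,"L-",(476,434),.117),("top",T,"L+",(466,72),.117),("top",T,"edge",(477.5,440),.105),("top",T,"edge corner",(481,572),.105),("top",T,"rail end foot",(464,68),.105),("top",T,"rail end top",(464,40),.131)]:
    c=cast(nm,f(*p),z)[0][:2];print(nm,k,c.round(4),(n@c).round(4),(u@c).round(4))
E
```

```text
scene L- [0.3449 0.0667] 0.2862 0.2039
scene L+ [ 0.5129 -0.0134] 0.4723 0.2007
scene edge -x [0.3331 0.0706] 0.2738 0.2025
scene corner-x [0.2884 0.089 ] 0.2255 0.2007
scene rail- in top [ 0.5192 -0.0168] 0.4794 0.2001
scene rail+ in top [0.633  0.2367] 0.4778 0.4781
top L- in [0.3601 0.0541] 0.3052 0.1987
top L- [0.3342 0.0673] 0.2762 0.1999
top L+ [ 0.5077 -0.0124] 0.4672 0.1994
top edge [0.3374 0.0647] 0.2801 0.1989
top edge corner [0.2842 0.0892] 0.2216 0.1991
top rail end foot [ 0.5193 -0.0173] 0.4798 0.1998
top rail end top [ 0.5149 -0.0146] 0.4746 0.2004
```

```bash
python3 -m creep '[[-0.8,0,0.5,-0.002]]'; for i in 1 2 3; do python3 tilt.py|tail -1; done; python3 w.py
```

```text
t: 12.6
tool_pos: [0.487, 0.1409, 0.1427]
ee_rot: [-0.017, 0.213, 0.977, -0.011]
force: [-13.1, 7.6, 23.1]
opening: 0.209
mould plane n 7137 slope x,y [-0.0022 -0.0003] y range [0.005 0.273] x [0.309 0.447]
mould plane n 7145 slope x,y [-0.0023 -0.0002] y range [0.005 0.273] x [0.309 0.447]
mould plane n 7128 slope x,y [-0.003  -0.0005] y range [0.005 0.273] x [0.309 0.447]
t 12.75 pos [0.487  0.1409 0.1428] yaw y 65.44 z [-0.037 -0.014 -0.999] F [-9.   4.9 12.2] op 0.207 j [-0.06  0.76 -0.53  1.76  0.5   0.8   0.3 ]
```

```bash
python3 - <<'E'
from h import *
t,_=bot.snapshot("top");s,_=bot.snapshot("scene")
u=np.array([.415,.91])
old=cv2.imread("pics/t9f.png")
for nm,im in(("before",old),("now",t)):
    g=cv2.cvtColor(im,cv2.COLOR_BGR2GRAY).astype(float)
    r=g[294:304,325:347].mean(0);w=np.clip(r.max()*.75-r,0,None);c=(w*np.arange(325,347)).sum()/w.sum()
    q=g[310:332,325:350];e=325.5+np.argmax(-np.diff(cv2.GaussianBlur(q,(3,3),0).mean(0)))
    print(nm,"line col",c.round(2),"edge col",e,"line-edge mm",((u@cast("top",(c,298.5),.117)[0][:2]-u@cast("top",(e,321),.105)[0][:2])*1e3).round(1))
b=s;cv2.imwrite("pics/s10.png",np.hstack([cv2.resize(b[150:290,150:430],(800,400),interpolation=cv2.INTER_CUBIC)]))
E
python3 w.py
```

```text
before line col 335.49 edge col 335.5 line-edge mm -0.7
now line col 334.98 edge col 335.5 line-edge mm 0.2
t 12.85 pos [0.487  0.1409 0.1428] yaw y 65.43 z [-0.037 -0.014 -0.999] F [-10.3   4.4  11.2] op 0.206 j [-0.06  0.76 -0.53  1.76  0.5   0.8   0.3 ]
```

View pics/s10.png

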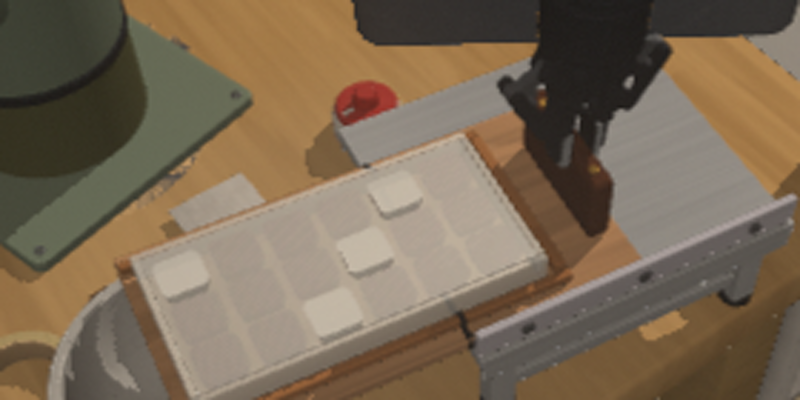

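Line level with the edge (0 ± 1.5 mm), board flat, against the rail, held and stable.

```bash
python3 -c "
from cell import bot
print(bot.close_job())"
```

```text
the job is handed in; nothing more can be done
None
```

I took the board by its grip and squared it. I then seated it against the rail, with 14–23 N read at the wrist on contact, and slid it out about 127 mm. I handed it in at about 12.9 s with the grip still held at 80 N.

Last checks:
- **Line:** 0.2 mm from the stand edge in the top camera. The scene camera had read about +1 mm just before the last small move, which took the line about 1 mm further out.
- **Level:** the mould's top plane sloped no more than 0.003 rad, the same as before the slide.
- **Square to the rail:** the tool's yaw was 65.4°, against 65.5° estimated for the rail.
- **Holding:** the arm stood still, pressing about 10 N towards the rail and 11 N down.
- **Mould and bowl:** both looked undisturbed in the last picture, where the bowl is only partly in view. I did not measure how far the bowl had moved.

Two checks were less clean:
- **Tilt on the way:** the board tilted forward to about 0.02 rad during the slide, under the 0.1 rad limit. I corrected it by sliding back a little and advancing in larger steps.
- **Gap to the rail:** the top camera suggested a gap of about 4 mm before the final push. The scene camera and the contact force said the board was touching. I did not re-measure the gap afterwards.

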